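# Find the soft spring contact and reject it

### The arm

A 7-joint arm with a two-finger parallel gripper is mounted at the origin on the work surface. World frame = base frame: x ahead of the robot, y to its left, z up, the work surface at z = 0. Lengths are in m, angles in degrees, forces in N, time in s.
With the tool pointing down it reaches from about 0.35 to 0.9 m from the base axis. Payload 7.2 kg.
Tool frame: the origin (TCP) lies midway between the tips of the shut fingers; the grasp point (between the pads) lies 19 mm behind it; z points along the fingers, y is the line along which they close (so a half turn about z gives the same grasp; the last joint's range is limited). The gripper opens to 88 mm and grips with 3 to 60 N. Pads are 20 mm wide; open, the fingers measure 115 mm over their backs; the gripper's body (75 mm by 178 mm) begins 61 mm behind the grasp point.
Start: joints at [-67.792, 23.554, -0.728, 91.456, 0.321, 64.991, -4.71], TCP at [0.275, 0.561, 0.186] pointing down, gripper open.
Joint ranges: [-169.25, 169.25], [-16.82, 113.86], [-84.01, 82.57], [7.8, 145.47], [-59.2, 239.2], [7.22, 106.19], [-163.78, 163.78]. Speed limits (degrees/s): [136.94, 136.94, 172.46, 172.46, 180, 180, 180].

### API

Orientations are given as a 3x3 rotation matrix whose columns are the frame's x, y, z axes.
In Python, from plant import sense, cams, hand_in gives the robot as it stands. The module is installed in compiled form; this text tells all that it offers.
- The arm moves only by the shell command python3 -m pendant 'ROWS' [OPENING]. ROWS is a JSON list of rows, 1 to 10 of them, each of 6 numbers: dx, dy, dz in m, then a rotation vector rx, ry, rz in degrees; each row is the pose to reach, as a shift and turn from the pose commanded when the command began, along the tool's axes at that moment; what a row does not reach only later rows make up. A row lasts 1/12 s, in which the tool goes at most 0.0417 m and 7.16 degrees, less where a joint would pass 70% of its speed; a pose out of reach is approached as far as the arm can. OPENING is the finger opening in m, set as the command begins (- or left out keeps the last). The fingers move at their own pace and stop on an object; the grip force is fixed at half the most. Time passes only in rows, so rows that do not move let the fingers close. It prints the time, the measured TCP pose, the force, the opening and the grip force at its end.
- sense(): the state, without advancing time (a new reading comes with each control period).
- cams.read_camera(name): name is "scene" or "top" or "wrist"; returns a dict with "color" (384x512x3 uint8, red, green, blue), "range_z" (384x512 float32, m along the optical axis (not along the pixel's ray), 0 where there is no reading), "mtx" (3x3 intrinsics, pixels), "xyz" and "attitude" of the camera in the world; the wrist camera has in their place "hand_eye" (4x4, takes a point from camera to tool coordinates, whose origin is the TCP and whose axes are the flange's). Camera axes: x right, y up, looking along -z (the intrinsics and any distortion apply to the point x, -y, -z); pixel columns grow to the right and rows downward; lengths in m; the calibration is good to about 2 mm. The wrist camera is an equidistant fisheye: a pixel r from the principal point sees the ray r / f radians off the axis. A picture is of the moment at which its call begins: read the wrist's pose just before it.
- hand_in(): hands the job in; it is judged then, once.
The state is a dict: "time_s": time; "joint_pos": joint angles; "joint_vel": joint speeds; "joint_torque": joint torques, N m; "position": TCP position; "tcp_rot": TCP orientation; "contact_force": force on the tool from outside, world axes, zero at the start; "torque": the same for the moment, N m; "width": finger opening in m; "grasp_force": force on a finger pad.
Only numpy, scipy, OpenCV 4.12 (cv2) and the standard library are available. Lean on these libraries where they do the work, as an engineer would, in place of code of your own. Each camera call takes 0.05 s, during which the arm holds its last target. There are 200 camera calls.

### The job

One of the three spring contact units in the aluminium nest has a worn-out leaf. Work along the row from one end to the other: press each leaf by its tip gently down onto its stop and hold it there for a moment, feeling how hard it pushes back and never overloading it. Then lift out the unit that gave way far too easily and set it down upright in the red reject tray; leave the two sound units seated in the nest and do not disturb the other things on the bench.

Things in the scene. Friction and masses are not known exactly. Their poses are not given: they have to be found in the camera images.
- unit_a: Spring contact unit, one of three look-alikes, 60-115 g. Black base 76 x 24 x 24 mm; origin: centre of its underside; +x towards the clamp, -x towards the free leaf tip, y across, z up. Clamp plate at x 17 to 37 mm, 41 mm high. The lowest 8 mm of the base sit in the nest pocket. Grip across the 24 mm width at mid-length, finger tips 3 mm above the nest; the leaf stays free between the fingers.
- leaf_a: Copper leaf of unit_a, 12 mm wide, clamped at one end. Origin: clamp edge, 46 mm from the pad. A sound leaf resists with about 1 N per mm at the pad (about 9 N when it reaches the stop), the one soft leaf with under half of that (4 N at the stop); any name may be the soft one; it also rests 0.2 mm lower. On the stop the force rises by 10 to 15 N per mm. More than 20 N on a leaf ruins it.
- pad_a (a point): Centre of the top of the round silver pad (10 mm across) on the free tip of leaf_a: press here. At rest at x = -31, z = +49 mm in the unit's frame (59 to 65 mm above the bench); pressed straight down it meets the firm stop screw after 9 mm (z = +40 mm).
- unit_b: Spring contact unit, one of three look-alikes, 60-115 g. Black base 76 x 24 x 24 mm; origin: centre of its underside; +x towards the clamp, -x towards the free leaf tip, y across, z up. Clamp plate at x 17 to 37 mm, 41 mm high. The lowest 8 mm of the base sit in the nest pocket. Grip across the 24 mm width at mid-length, finger tips 3 mm above the nest; the leaf stays free between the fingers.
- leaf_b: Copper leaf of unit_b, 12 mm wide, clamped at one end. Origin: clamp edge, 46 mm from the pad. A sound leaf resists with about 1 N per mm at the pad (about 9 N when it reaches the stop), the one soft leaf with under half of that (4 N at the stop); any name may be the soft one; it also rests 0.2 mm lower. On the stop the force rises by 10 to 15 N per mm. More than 20 N on a leaf ruins it.
- pad_b (a point): Centre of the top of the round silver pad (10 mm across) on the free tip of leaf_b: press here. At rest at x = -31, z = +49 mm in the unit's frame (59 to 65 mm above the bench); pressed straight down it meets the firm stop screw after 9 mm (z = +40 mm).
- unit_c: Spring contact unit, one of three look-alikes, 60-115 g. Black base 76 x 24 x 24 mm; origin: centre of its underside; +x towards the clamp, -x towards the free leaf tip, y across, z up. Clamp plate at x 17 to 37 mm, 41 mm high. The lowest 8 mm of the base sit in the nest pocket. Grip across the 24 mm width at mid-length, finger tips 3 mm above the nest; the leaf stays free between the fingers.
- leaf_c: Copper leaf of unit_c, 12 mm wide, clamped at one end. Origin: clamp edge, 46 mm from the pad. A sound leaf resists with about 1 N per mm at the pad (about 9 N when it reaches the stop), the one soft leaf with under half of that (4 N at the stop); any name may be the soft one; it also rests 0.2 mm lower. On the stop the force rises by 10 to 15 N per mm. More than 20 N on a leaf ruins it.
- pad_c (a point): Centre of the top of the round silver pad (10 mm across) on the free tip of leaf_c: press here. At rest at x = -31, z = +49 mm in the unit's frame (59 to 65 mm above the bench); pressed straight down it meets the firm stop screw after 9 mm (z = +40 mm).
- nest: Aluminium assembly nest fixed to the bench on four levelling feet that raise it by 4 to 10 mm; plate 110 x 220 mm, 14 mm thick, with a row of three pockets (each 78 x 26 mm, 8 mm deep, 74 mm apart along its y) that hold the three units. Origin: centre of the plate's underside (pocket floors 6 mm, top face 14 mm above it); the units' x axes lie along its x.
- tray: Red plastic reject tray fixed to the bench, open on top, outside 180 (its x) x 140 (its y) x 35 mm, walls and floor 4 mm. Origin: centre of its underside.
- mug: White mug, 82 mm wide, 95 mm high; origin at the centre of its underside. Leave it alone.
- screwdriver: Green-handled screwdriver, 190 mm long, lying on the bench; origin about at its middle. Leave it alone.
- board: Green circuit board 75 x 120 mm with parts up to 19 mm high, lying on the bench; origin at the centre of its underside. Leave it alone.
There are look-alikes about, which are no part of the job. Leave any purple or yellow look-alike of the unit_b alone.

How it is judged (in metres and radians):
On the way, in this order (a step that is already met when the one before it is completed fails the run):
1. the leaf tip of the unit in an end pocket is pressed down onto its stop (to within 0.8 mm) by the gripper, its unit seated in the nest, and kept there for 0.2 s (((z of pad_a in the frame of unit_a below 0.04094 m and contact force between the fingers and leaf_a above 1.5 N and distance of unit_a from where it was at the start of the episode below 0.008 m and (y of unit_a in the frame of nest above 0.037 m or y of unit_a in the frame of nest below -0.037 m)) or (z of pad_b in the frame of unit_b below 0.04094 m and contact force between the fingers and leaf_b above 1.5 N and distance of unit_b from where it was at the start of the episode below 0.008 m and (y of unit_b in the frame of nest above 0.037 m or y of unit_b in the frame of nest below -0.037 m)) or (z of pad_c in the frame of unit_c below 0.04094 m and contact force between the fingers and leaf_c above 1.5 N and distance of unit_c from where it was at the start of the episode below 0.008 m and (y of unit_c in the frame of nest above 0.037 m or y of unit_c in the frame of nest below -0.037 m)))), for 0.2 s.
2. the leaf tip of the unit in the middle pocket is pressed down onto its stop (to within 0.8 mm) by the gripper, its unit seated in the nest, and kept there for 0.2 s (((z of pad_a in the frame of unit_a below 0.04094 m and contact force between the fingers and leaf_a above 1.5 N and distance of unit_a from where it was at the start of the episode below 0.008 m and y of unit_a in the frame of nest between -0.037 and 0.037 m) or (z of pad_b in the frame of unit_b below 0.04094 m and contact force between the fingers and leaf_b above 1.5 N and distance of unit_b from where it was at the start of the episode below 0.008 m and y of unit_b in the frame of nest between -0.037 and 0.037 m) or (z of pad_c in the frame of unit_c below 0.04094 m and contact force between the fingers and leaf_c above 1.5 N and distance of unit_c from where it was at the start of the episode below 0.008 m and y of unit_c in the frame of nest between -0.037 and 0.037 m))), for 0.2 s.
3. the leaf tip of the unit in an end pocket (now the other end) is pressed down onto its stop (to within 0.8 mm) by the gripper, its unit seated in the nest, and kept there for 0.2 s (((z of pad_a in the frame of unit_a below 0.04094 m and contact force between the fingers and leaf_a above 1.5 N and distance of unit_a from where it was at the start of the episode below 0.008 m and (y of unit_a in the frame of nest above 0.037 m or y of unit_a in the frame of nest below -0.037 m)) or (z of pad_b in the frame of unit_b below 0.04094 m and contact force between the fingers and leaf_b above 1.5 N and distance of unit_b from where it was at the start of the episode below 0.008 m and (y of unit_b in the frame of nest above 0.037 m or y of unit_b in the frame of nest below -0.037 m)) or (z of pad_c in the frame of unit_c below 0.04094 m and contact force between the fingers and leaf_c above 1.5 N and distance of unit_c from where it was at the start of the episode below 0.008 m and (y of unit_c in the frame of nest above 0.037 m or y of unit_c in the frame of nest below -0.037 m)))), for 0.2 s.
At the end, for the whole second after the job is handed in: The unit with the worn, soft leaf (the judge knows it by its leaf resting 0.2 mm lower) stands upright (within 0.1 rad) and at rest on the floor of the red tray, inside its walls; the two sound units are seated in their pockets, within 8 mm of where they began and upright (((z of pad_a in the frame of unit_a between 0.04748 and 0.04898 m and x of unit_a in the frame of tray between -0.06 and 0.06 m and y of unit_a in the frame of tray between -0.06 and 0.06 m and z of unit_a in the frame of tray below 0.01 m and angle between unit_a's own z axis and vertical below 0.1 rad and linear speed of unit_a below 0.02 m/s and distance of each of unit_b, unit_c from where it was at the start of the episode below 0.008 m and angle between each of unit_b, unit_c's own z axis and vertical below 0.06 rad) or (z of pad_b in the frame of unit_b between 0.04748 and 0.04898 m and x of unit_b in the frame of tray between -0.06 and 0.06 m and y of unit_b in the frame of tray between -0.06 and 0.06 m and z of unit_b in the frame of tray below 0.01 m and angle between unit_b's own z axis and vertical below 0.1 rad and linear speed of unit_b below 0.02 m/s and distance of each of unit_a, unit_c from where it was at the start of the episode below 0.008 m and angle between each of unit_a, unit_c's own z axis and vertical below 0.06 rad) or (z of pad_c in the frame of unit_c between 0.04748 and 0.04898 m and x of unit_c in the frame of tray between -0.06 and 0.06 m and y of unit_c in the frame of tray between -0.06 and 0.06 m and z of unit_c in the frame of tray below 0.01 m and angle between unit_c's own z axis and vertical below 0.1 rad and linear speed of unit_c below 0.02 m/s and distance of each of unit_a, unit_b from where it was at the start of the episode below 0.008 m and angle between each of unit_a, unit_b's own z axis and vertical below 0.06 rad))); the robot touches nothing.
It fails at once if a leaf is loaded with more than 20 N (contact force between anything else and leaf_a above 20 N or contact force between anything else and leaf_b above 20 N or contact force between anything else and leaf_c above 20 N).
It fails at once if the mug, the screwdriver or the circuit board is moved by more than 20 mm (distance of any of mug, screwdriver, board from where it was at the start of the episode above 0.02 m).
It also fails if it takes over 70 s, if anything falls off the work surface, if the arm or the gripper's body presses on something with over 40 N, if the wrist force passes 120 N, or if a joint passes its speed limit or range.

## Working session

There is one attempt and no reset: what is moved stays moved. The work goes in short steps, Python scripts to look and compute and a shell command to move; the robot and the scene stay as the last step left them, time stands still between calls to the robot, and variables do not carry over. Pictures are saved under pics/ and viewed, at most 12 in all, crops included, and the job is handed in when it is done.

```bash
mkdir -p pics
cat > h.py <<'E'
import numpy as np, cv2, pickle
from plant import sense, cams
def grab(n):
    s=sense(); d=cams.read_camera(n); d['s']=s
    pickle.dump(d,open(f'{n}.pkl','wb')); return d
def cloud(d):
    "world xyz per pixel (pinhole)"
    K=d['mtx']; h,w=d['range_z'].shape; u,v=np.meshgrid(np.arange(w),np.arange(h)); z=d['range_z']
    p=np.stack([(u-K[0,2])/K[0,0]*z,-(v-K[1,2])/K[1,1]*z,-z],-1)
    return p@np.array(d['attitude']).T+np.array(d['xyz'])
E
python3 - <<'E'
from h import *
for n in('top','scene'):
    d=grab(n); print({k:v for k,v in d.items() if k not in('color','range_z','s')})
    c=d['color'][:,:,::-1]; cv2.imwrite(f'pics/{n}1.png',cv2.resize(c,(800,600)))
s=sense();print(s)
E
```

```text
{'mtx': array([[432.61315102,   0.        , 250.25817834],
       [  0.        , 432.61315102, 187.39501916],
       [  0.        ,   0.        ,   1.        ]]), 'xyz': array([0.50048851, 0.04871978, 1.30340293]), 'attitude': array([[ 0.0147683 ,  0.99613356, -0.08660158],
       [-0.99988802,  0.01492211,  0.00112905],
       [ 0.00241696,  0.08657521,  0.99624239]])}
{'mtx': array([[442.53966636,   0.        , 255.0114205 ],
       [  0.        , 442.53966636, 195.93699324],
       [  0.        ,   0.        ,   1.        ]]), 'xyz': array([1.33769989, 0.44406461, 0.95054246]), 'attitude': array([[-0.4839012 , -0.63661465,  0.60046766],
       [ 0.87510848, -0.34810815,  0.33616346],
       [-0.0049789 ,  0.68814424,  0.72555683]])}
{'time_s': 0.1, 'joint_pos': array([-67.78970362,  23.59409177,  -0.73000275,  91.49589181,
         0.32242767,  64.98940445,  -4.70851206]), 'joint_vel': array([-0.02449834, -0.10435126,  0.05144848, -0.01282161,  0.00928123,
        0.03813698,  0.01628213]), 'joint_torque': array([ 2.91360324e-03, -5.89095390e+01,  6.44181166e-01, -2.91709507e+01,
       -5.37214824e-02,  1.44835515e-02,  7.50799495e-05]), 'position': array([0.27495868, 0.56074621, 0.18483166]), 'tcp_rot': array([[-8.97926902e-01,  4.40144333e-01, -4.95367063e-04],
       [ 4.40144599e-01,  8.97926030e-01, -1.25553694e-03],
       [-1.07814489e-04, -1.34541353e-03, -9.99999089e-01]]), 'contact_force': array([-0.27494207,  0.24840644, -0.75453752]), 'torque': array([-0.04357031,  0.04268791,  0.04667704]), 'grasp_force': 0.0, 'width': 0.08770417949081309}
```

View pics/top1.png

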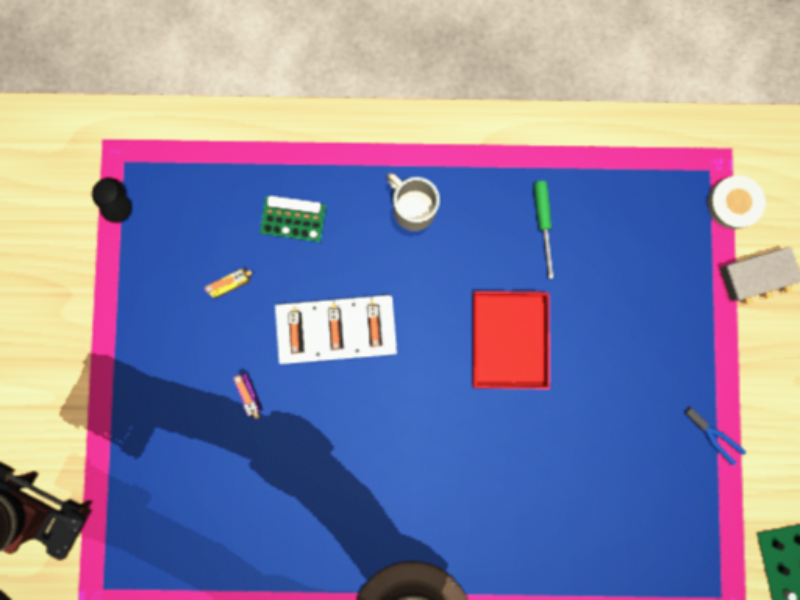

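View pics/scene1.png

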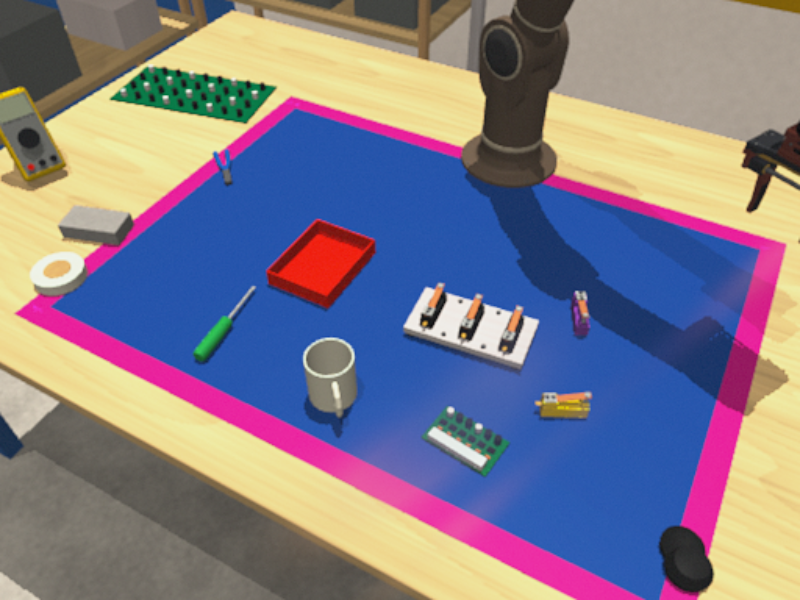

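The top view shows the nest at about (335,330), with its clamps toward +x (top) and the leaf tips toward the robot. The tray is at (511,340), the mug at (415,203), the board at (293,218), and the purple and yellow look-alikes sit left of the nest. The scene view agrees.

Run:
```python
from h import *
for n in('top','scene'):
    d=pickle.load(open(n+'.pkl','rb')); P=cloud(d); hsv=cv2.cvtColor(d['color'],cv2.COLOR_RGB2HSV); H,S,V=cv2.split(hsv)
    roi=(P[...,0]>.42)&(P[...,0]<.72)&(P[...,1]<.40)&(P[...,1]>.02)
    print(n,'bench z',np.median(P[...,2][(H>105)&(H<125)&(S>120)&(P[...,0]>.3)&(P[...,0]<.8)&(abs(P[...,1])<.3)]))
    w=roi&(S<60)&(V>130)&(P[...,2]<.045)
    k,lab,st,_=cv2.connectedComponentsWithStats(w.astype(np.uint8)); i=1+np.argmax(st[1:,4]); m=lab==i
    q=P[m]; zt=np.median(q[:,2]); r=cv2.minAreaRect(q[abs(q[:,2]-zt)<.006][:,:2].astype(np.float32)*1000); print(' nest top z',zt,r)
    t=((H<6)|(H>174))&(S>180)&(V>80)&(P[...,0]>.3)&(P[...,0]<.8)&(abs(P[...,1])<.4)&(P[...,2]<.06)
    k,lab,st,_=cv2.connectedComponentsWithStats(t.astype(np.uint8)); i=1+np.argmax(st[1:,4]); q=P[lab==i]
    print(' tray',cv2.minAreaRect(q[:,:2].astype(np.float32)*1000),'floor z',np.percentile(q[:,2],[5,50,98]))
    hi=q[q[:,2]>.028]; print('  rim',cv2.minAreaRect(hi[:,:2].astype(np.float32)*1000))
    c=roi&(H>4)&(H<20)&(S>90)&(P[...,2]>.045)&(P[...,2]<.085)
    k,lab,st,_=cv2.connectedComponentsWithStats(c.astype(np.uint8))
    for i in range(1,k):
        if st[i,4]>15:
            q=P[lab==i]; print(' copper',st[i],q.mean(0).round(4),cv2.minAreaRect(q[:,:2].astype(np.float32)*1000), 'z',np.percentile(q[:,2],[10,50,90]).round(4))
    if n=='top': cv2.imwrite('pics/crop.png',cv2.resize(d['color'][180:245,165:265,::-1],(800,520),interpolation=cv2.INTER_CUBIC))
```

```text
top bench z 0.0001734833871427366
 nest top z 0.023399708583844214 ((541.9078369140625, 151.55169677734375), (110.27153015136719, 220.26856994628906), 5.716975688934326)
 tray ((527.7096557617188, -178.81890869140625), (176.48912048339844, 138.7860565185547), 0.4837595820426941) floor z [-0.00042531  0.00430765  0.03617702]
  rim ((527.7110595703125, -179.3358612060547), (176.76278686523438, 136.95335388183594), 0.33286505937576294)
 copper [237 203   6  18  68] [0.5421 0.0775 0.0564] ((538.9525756835938, 77.39849853515625), (49.39163589477539, 14.795126914978027), 1.0892940759658813) z [0.0515 0.0567 0.0611]
 copper [211 205   7  16  65] [0.5361 0.1503 0.0552] ((534.956298828125, 151.05181884765625), (44.498634338378906, 14.330368995666504), 5.065356731414795) z [0.0503 0.0545 0.0608]
 copper [186 207   6  16  69] [0.5294 0.2245 0.055 ] ((528.1192626953125, 224.9475555419922), (44.08780288696289, 11.788155555725098), 4.671799182891846) z [0.0501 0.0555 0.0597]
scene bench z 0.0002576561553278012
 nest top z 0.023385193457310938 ((543.1986694335938, 149.9541473388672), (115.84791564941406, 220.03114318847656), 5.570257186889648)
 tray ((528.8748779296875, -180.74075317382812), (183.56581115722656, 143.4085693359375), 0.021734826266765594) floor z [0.00118714 0.00634098 0.03563515]
  rim ((528.865478515625, -180.9716033935547), (182.12631225585938, 142.21116638183594), 0.5518668293952942)
 copper [274 183   9  14  59] [0.545  0.0763 0.0561] ((544.9622802734375, 76.84630584716797), (52.2185173034668, 12.870969772338867), 7.97420597076416) z [0.0514 0.0562 0.0608]
 copper [299 191   9  13  57] [0.5375 0.1491 0.0556] ((536.1731567382812, 149.10076904296875), (49.39539337158203, 11.207761764526367), 6.530839920043945) z [0.0517 0.0553 0.0595]
 copper [325 198   9  14  62] [0.5298 0.2233 0.0556] ((530.3624877929688, 223.25213623046875), (51.343116760253906, 13.296402931213379), 9.991158485412598) z [0.0515 0.0557 0.0597]
```

View pics/crop.png

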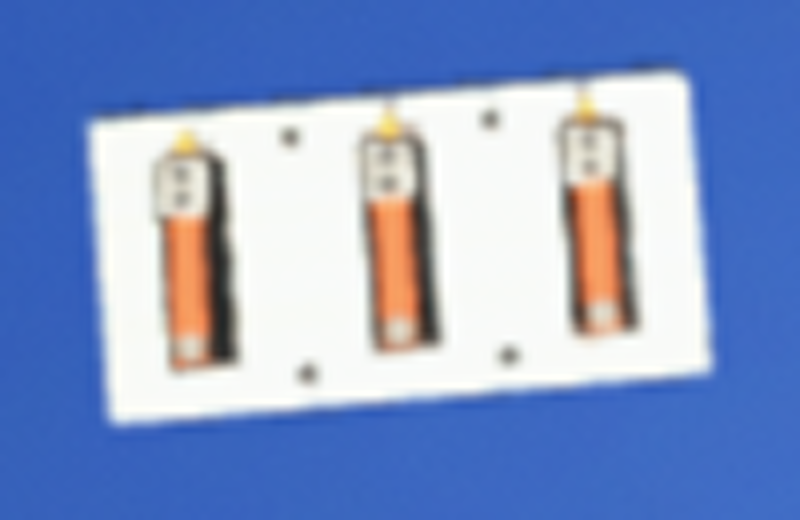

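Nest centre is about (0.5425, 0.151), yaw about 5.6°, top at 23.4 mm, so the pads rest at about 64 mm and reach the stop at about 55 mm. The copper centroids fit this to within 1 mm. I'll start at the left (+y) end and look at it with the wrist camera.

```bash
cat >> h.py <<'E'
yaw=np.radians(5.6); UX=np.array([np.cos(yaw),np.sin(yaw),0]); UY=np.array([-np.sin(yaw),np.cos(yaw),0])
N=np.array([.5425,.1508,0]); 
def unit(k): return N+UY*.074*k       # k=1 left,0 mid,-1 right
def pad(k): return unit(k)-.031*UX+[0,0,.0644]
def go(t,y=95.6):
    "tool-axis shift and turn to world target t with tool y axis at world yaw y deg, tool down"
    s=sense(); R=s['tcp_rot']; a=np.radians(y); 
    Y=np.array([np.cos(a),np.sin(a),0]); Z=np.array([0,0,-1.]); T=np.stack([np.cross(Y,Z),Y,Z],1)
    print('shift',(R.T@(np.array(t)-s['position'])).round(4),'rot',np.degrees(cv2.Rodrigues(R.T@T)[0].ravel()).round(2))
def st():
    s=sense(); print(s['time_s'],s['position'].round(4),'F',s['contact_force'].round(2),'w',round(s['width'],4),'g',s['grasp_force'])
E
R='[-0.355,-0.204,0.045,0,0,-31.7]'
python3 -m pendant '[[-0.355,-0.204,0.045,0,0,-31.7],[-0.355,-0.204,0.045,0,0,-31.7],[-0.355,-0.204,0.045,0,0,-31.7],[-0.355,-0.204,0.045,0,0,-31.7],[-0.355,-0.204,0.045,0,0,-31.7],[-0.355,-0.204,0.045,0,0,-31.7],[-0.355,-0.204,0.045,0,0,-31.7],[-0.355,-0.204,0.045,0,0,-31.7],[-0.355,-0.204,0.045,0,0,-31.7],[-0.355,-0.204,0.045,0,0,-31.7]]' 0.0
python3 - <<'E'
from h import *
go(pad(1)+[0,0,.07]); d=grab('wrist'); print(d['hand_eye'],d['mtx'],d.keys())
cv2.imwrite('pics/w1.png',cv2.resize(d['color'][...,::-1],(800,600)))
E
```

```text
time_s: 0.93
position: [0.5049, 0.2193, 0.1402]
tcp_rot: [[-0.995, -0.097, -0.0], [-0.097, 0.995, -0.0], [0.0, -0.0, -1.0]]
contact_force: [0.4, -0.0, -0.1]
width: 0.0247
grasp_force: 0.0
shift [0.0003 0.0022 0.0058] rot [-0.02 -0.01 -0.05]
[[-3.96285471e-04  9.55808473e-01  2.93989807e-01  8.09833690e-02]
 [ 9.99999438e-01  8.96151249e-05  1.05660246e-03 -8.98275518e-05]
 [ 9.83563649e-04  2.93990060e-01 -9.55807971e-01 -1.98870846e-01]
 [ 0.00000000e+00  0.00000000e+00  0.00000000e+00  1.00000000e+00]] [[297.31863964   0.         255.18556678]
 [  0.         297.31863964 194.93653403]
 [  0.           0.           1.        ]] dict_keys(['color', 'range_z', 'mtx', 'hand_eye', 's'])
```

View pics/w1.png

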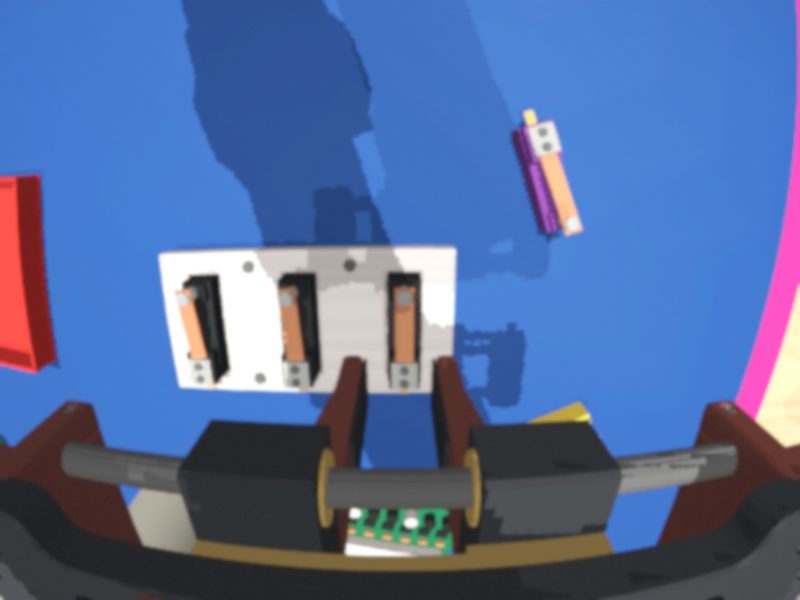

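The wrist view shows the three pads at about (404,298), (289,298) and (184,299), with the fingers still closing over the left unit. I'll cast these rays onto the plane at z = 0.064.

```bash
cat >> h.py <<'E'
def wray(d,u,v,z):
    K=d['mtx']; a=np.array([(u-K[0,2]),(v-K[1,2])]); r=np.hypot(*a); th=r/K[0,0]
    c=np.array([np.sin(th)*a[0]/r,-np.sin(th)*a[1]/r,-np.cos(th)])
    E=d['hand_eye']; R=d['s']['tcp_rot']; o=R@E[:3,3]+d['s']['position']; g=R@E[:3,:3]@c
    return o+g*(z-o[2])/g[2]
E
python3 - <<'E'
from h import *
d=pickle.load(open('wrist.pkl','rb')); hsv=cv2.cvtColor(d['color'],cv2.COLOR_RGB2HSV)
for k,(u,v) in zip((1,0,-1),((258.6,190.7),(185,190.7),(117.8,191.4))):
    # refine: centroid of grey (low-sat) pixels near the seed
    y0,x0=int(v)-7,int(u)-7; S=hsv[y0:y0+15,x0:x0+15,1]; V=hsv[y0:y0+15,x0:x0+15,2]
    m=((S<75)&(V>70)).astype(np.uint8)
    n,l,s,c=cv2.connectedComponentsWithStats(m); i=l[7,7]
    print(k,'model',pad(k).round(4),'seed',wray(d,u,v,.0644).round(4),'ref',wray(d,x0+c[i][0],y0+c[i][1],.0644).round(4),s[i], 'depth',d['range_z'][int(v),int(u)])
t=pickle.load(open('top.pkl','rb'));P=cloud(t)
for k,(u,v) in zip((1,0,-1),((189,348),(399,331),(602,312))): print('top',k,P[180+v//8,165+u//8].round(4))
d=grab('wrist'); cv2.imwrite('pics/w2.png',d['color'][150:300,170:345,::-1].repeat(4,0).repeat(4,1)); st()
E
```

```text
1 model [0.5044 0.2214 0.0644] seed [0.5038 0.222  0.0644] ref [0.5037 0.2221 0.0644] [ 3  3 11 10 84] depth 0.28612536
0 model [0.5116 0.1478 0.0644] seed [0.5107 0.1502 0.0644] ref [0.5115 0.1472 0.0644] [ 0  3 10 12 89] depth 0.28359845
-1 model [0.5189 0.0741 0.0644] seed [0.5184 0.0768 0.0644] ref [0.5182 0.0724 0.0644] [  0   0  11  15 132] depth 0.28426826
top 1 [0.5036 0.2238 0.0617]
top 0 [0.5103 0.1493 0.0657]
top -1 [0.5171 0.0752 0.0687]
1.0333 [0.5073 0.2141 0.1397] F [ 0.99  0.19 -0.75] w 0.0166 g 0.0
```

View pics/w2.png

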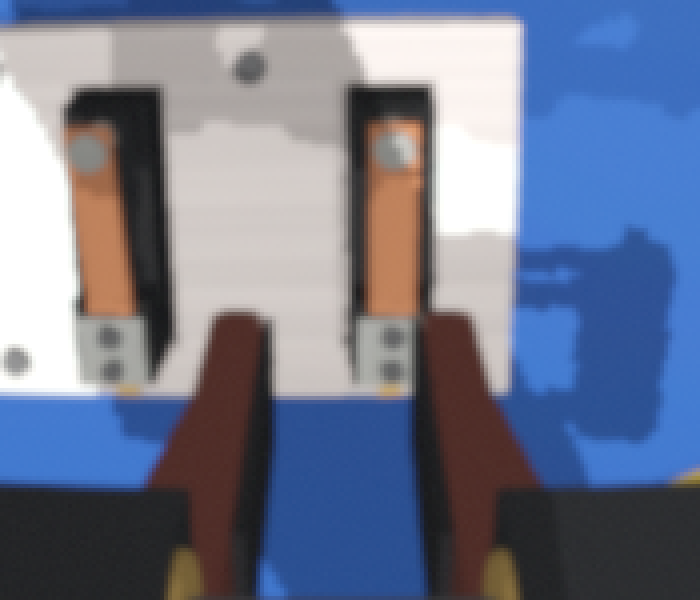

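The left leaf is clear, its pad at crop pixel (397,150), agreeing with the model to about 1 mm. Now I settle 12 mm above it, offset 6 mm outward so the finger edge doesn't catch the leaf inboard of the pad.

```bash
sed -i 's/N=np.array.*/N=np.array([.5418,.1516,0])/' h.py
python3 - <<'E'
from h import *
t=pad(1)-.006*UX+[0,0,.012]; print(t); go(t);
E
python3 -m pendant '[[0,0,0,0,0,0],[0,0,0,0,0,0]]' 0.0
python3 - <<'E'
from h import *
go(pad(1)-.006*UX+[0,0,.012]); st()
E
```

```text
[0.49775545 0.22163626 0.0764    ]
shift [0.0088 0.0086 0.0632] rot [-0.22 -0.   -0.59]
time_s: 1.2
position: [0.5035, 0.2225, 0.1403]
tcp_rot: [[-0.995, -0.098, -0.001], [-0.098, 0.995, 0.0], [0.001, 0.0, -1.0]]
contact_force: [-0.3, -0.4, 0.4]
width: 0.0033
grasp_force: 0.0
shift [ 0.0057 -0.0003  0.0639] rot [ 0.02 -0.05  0.01]
1.2 [0.5035 0.2225 0.1403] F [-0.27 -0.43  0.41] w 0.0033 g 0.0
```

```bash
python3 -m pendant '[[0.006,0,0.03,0,0,0],[0.006,0,0.055,0,0,0],[0.006,0,0.064,0,0,0],[0.006,0,0.064,0,0,0],[0.006,0,0.064,0,0,0],[0.006,0,0.064,0,0,0],[0.006,0,0.064,0,0,0],[0.006,0,0.064,0,0,0]]' 0.0
python3 - <<'E'
from h import *
go(pad(1)-.006*UX+[0,0,.0]); st()
E
```

```text
time_s: 1.87
position: [0.4988, 0.2217, 0.0777]
tcp_rot: [[-0.995, -0.097, 0.002], [-0.097, 0.995, 0.001], [-0.002, 0.001, -1.0]]
contact_force: [-0.4, 0.8, -0.2]
width: 0.0005
grasp_force: 0.0
shift [0.0011 0.0001 0.0133] rot [ 0.05  0.1  -0.01]
1.8667 [0.4988 0.2217 0.0777] F [-0.38  0.76 -0.2 ] w 0.0005 g 0.0
```

```bash
python3 -m pendant '[[0,0,0.004,0,0,0],[0,0,0.008,0,0,0],[0,0,0.012,0,0,0],[0,0,0.014,0,0,0],[0,0,0.016,0,0,0],[0,0,0.016,0,0,0],[0,0,0.016,0,0,0],[0,0,0.016,0,0,0],[0,0,0.016,0,0,0],[0,0,0.016,0,0,0]]'
python3 -m pendant '[[0,0,0.001,0,0,0],[0,0,0.001,0,0,0],[0,0,0.001,0,0,0],[0,0,0.001,0,0,0]]'
python3 -c "
from h import *
st()"
```

```text
time_s: 2.7
position: [0.4982, 0.2212, 0.0607]
tcp_rot: [[-0.995, -0.097, 0.0], [-0.097, 0.995, 0.0], [-0.0, 0.0, -1.0]]
contact_force: [-0.8, -0.4, 0.1]
width: 0.0004
grasp_force: 0.0
time_s: 3.03
position: [0.4981, 0.2212, 0.0595]
tcp_rot: [[-0.995, -0.097, -0.0], [-0.097, 0.995, -0.0], [0.0, -0.0, -1.0]]
contact_force: [0.2, -0.0, 0.2]
width: 0.0007
grasp_force: 0.0
3.0333 [0.4981 0.2212 0.0595] F [ 0.25 -0.02  0.22] w 0.0007 g 0.0
```

No force yet at z = 0.0595, so I'll check whether the tip is over the pad.

Run:
```python
from h import *
d=grab('wrist'); cv2.imwrite('pics/w3.png',d['color'][170:290,175:335,::-1].repeat(5,0).repeat(5,1)); st()
d=grab('scene'); cv2.imwrite('pics/s3.png',cv2.resize(d['color'][165:240,255:355,::-1],(800,600),interpolation=cv2.INTER_CUBIC))
```

```text
3.0833 [0.4981 0.2212 0.0596] F [-0.64 -0.18  0.05] w 0.0005 g 0.0
```

View pics/w3.png

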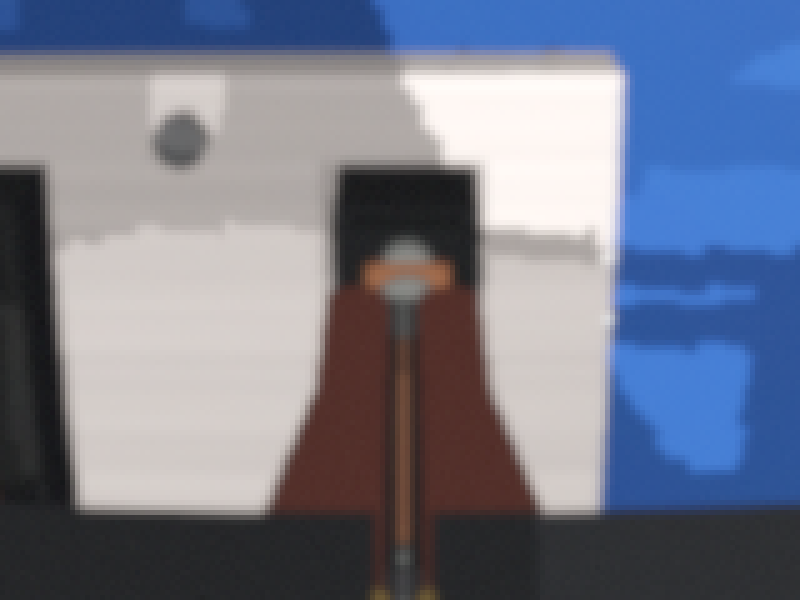

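View pics/s3.png

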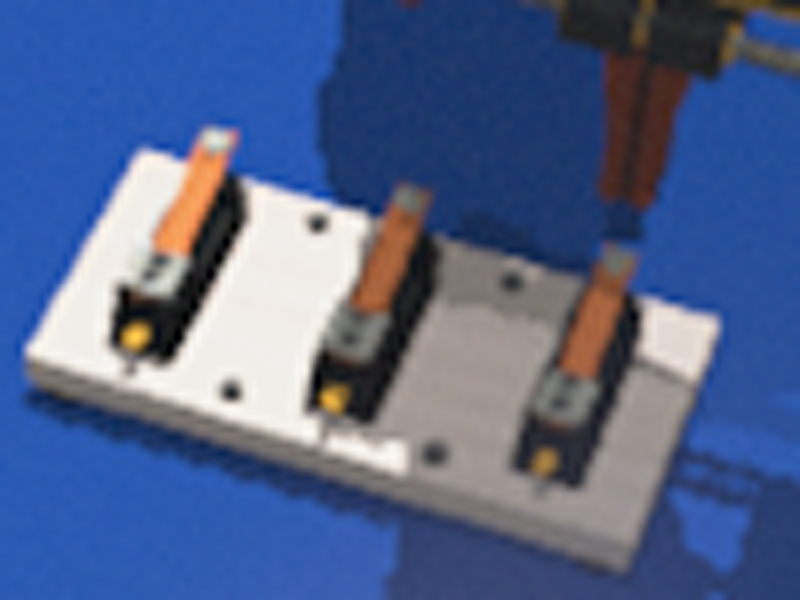

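The wrist view shows the pad at crop (405,268) just beyond the finger tips. The scene view shows the tips at (630,205), with a gap to the pad at (615,260). I'll measure the tips from depth.

Run:
```python
from h import *
d=pickle.load(open('scene.pkl','rb'));P=cloud(d)
for x,y in((615,110),(650,110),(615,170),(650,170),(620,185),(645,185),(615,198),(640,198),(612,255),(620,262),(605,300),(590,340),(560,400),(410,200),(215,140)):
    print('scene',(x,y),P[165+y//8,255+x//8].round(4),d['color'][165+y//8,255+x//8])
d=pickle.load(open('wrist.pkl','rb'))
for x,y in((350,295),(450,295),(350,310),(450,310),(350,350),(450,400),(400,245),(400,255),(372,275),(440,275),(300,300),(404,270)):
    u,v=175+x/5,170+y/5; r=d['range_z'][int(v),int(u)]
    # point from range along the axis
    a=wray(d,u,v,0); E=d['hand_eye']; R=d['s']['tcp_rot']; o=R@E[:3,3]+d['s']['position']; ax=-(R@E[:3,2]); g=(a-o)/((a-o)@ax)
    print('wrist',(x,y),(o+g*r).round(4))
```

```text
scene (615, 110) [0.5117 0.2112 0.1372] [69 42 43]
scene (650, 110) [0.5107 0.2241 0.1424] [73 43 37]
scene (615, 170) [0.5073 0.2136 0.1046] [74 41 34]
scene (650, 170) [0.5092 0.2275 0.113 ] [70 39 34]
scene (620, 185) [0.508  0.2174 0.0994] [59 37 36]
scene (645, 185) [0.5055 0.2248 0.1007] [73 41 36]
scene (615, 198) [0.509  0.2154 0.0954] [68 43 46]
scene (640, 198) [0.5074 0.2258 0.0991] [82 45 35]
scene (612, 255) [0.5061 0.2179 0.0665] [100  96  99]
scene (620, 262) [0.5054 0.221  0.0635] [105 106 100]
scene (605, 300) [0.5199 0.2218 0.0574] [162  98  62]
scene (590, 340) [0.5345 0.2227 0.0516] [165  98  66]
scene (560, 400) [0.5704 0.2282 0.0575] [82 79 83]
scene (410, 200) [0.5165 0.1476 0.065 ] [103 109 104]
scene (215, 140) [0.5211 0.0719 0.0644] [224 225 211]
wrist (350, 295) [0.4876 0.2139 0.0989]
wrist (450, 295) [0.4859 0.2254 0.1003]
wrist (350, 310) [0.4878 0.214  0.1027]
wrist (450, 310) [0.4862 0.2253 0.104 ]
wrist (350, 350) [0.4868 0.2144 0.1153]
wrist (450, 400) [0.4864 0.2247 0.1257]
wrist (400, 245) [0.5009 0.221  0.0483]
wrist (400, 255) [0.502  0.2211 0.0496]
wrist (372, 275) [0.5001 0.2169 0.0628]
wrist (440, 275) [0.4993 0.2266 0.0624]
wrist (300, 300) [0.523  0.2057 0.0226]
wrist (404, 270) [0.4992 0.2214 0.0621]
```

Both cameras put the actual finger tips at z ≈ 0.096, about 36 mm above the nominal TCP, and the lack of contact agrees with that. Laterally they are right: x 0.487–0.508, y centre ≈ 0.220. I'll go down by feel from here.

```bash
python3 -m pendant '[[0,0,0.006,0,0,0],[0,0,0.012,0,0,0],[0,0,0.018,0,0,0],[0,0,0.022,0,0,0],[0,0,0.025,0,0,0],[0,0,0.025,0,0,0],[0,0,0.025,0,0,0],[0,0,0.025,0,0,0],[0,0,0.025,0,0,0]]' | egrep 'posi|force'
python3 - <<'E'
from h import *
st(); d=grab('scene');P=cloud(d)
m=(d['color'].max(-1)<100)&(d['color'][...,0]>d['color'][...,2]+15)&(abs(P[...,0]-.505)<.02)&(abs(P[...,1]-.221)<.03)
print(m.sum(),np.sort(P[m][:,2])[[0,3,8,15]])
E
```

```text
position: [0.4984, 0.2213, 0.0348]
contact_force: [0.7, -0.9, -0.3]
grasp_force: 0.0
3.8833 [0.4984 0.2213 0.0348] F [ 0.68 -0.86 -0.33] w 0.0002 g 0.0
603 [0.03724952 0.04396456 0.07320362 0.07893534]
```

```bash
P='egrep posi|force'
python3 -m pendant '[[0,0,0.004,0,0,0],[0,0,0.004,0,0,0],[0,0,0.004,0,0,0]]' | egrep 'posi|ct_f'
python3 -m pendant '[[0,0,0.004,0,0,0],[0,0,0.004,0,0,0],[0,0,0.004,0,0,0]]' | egrep 'posi|ct_f'
python3 -m pendant '[[0,0,0.002,0,0,0],[0,0,0.002,0,0,0],[0,0,0.002,0,0,0]]' | egrep 'posi|ct_f'
python3 -m pendant '[[0,0,0.002,0,0,0],[0,0,0.002,0,0,0],[0,0,0.002,0,0,0]]' | egrep 'posi|ct_f'
```

```text
position: [0.4979, 0.2211, 0.0303]
contact_force: [0.3, -0.3, -0.4]
position: [0.4982, 0.2212, 0.0264]
contact_force: [0.9, 0.1, 0.4]
position: [0.498, 0.2212, 0.0245]
contact_force: [-1.3, 0.4, 2.3]
position: [0.498, 0.2212, 0.0225]
contact_force: [-1.4, 0.2, 3.0]
```

```bash
python3 -m pendant '[[0,0,0.002,0,0,0],[0,0,0.002,0,0,0],[0,0,0.002,0,0,0]]' | egrep 'posi|ct_f'
python3 -m pendant '[[0,0,0.001,0,0,0],[0,0,0.001,0,0,0],[0,0,0.001,0,0,0]]' | egrep 'posi|ct_f'
python3 -m pendant '[[0,0,0.001,0,0,0],[0,0,0.001,0,0,0],[0,0,0.001,0,0,0]]' | egrep 'posi|ct_f'
```

```text
position: [0.498, 0.2212, 0.0205]
contact_force: [-1.3, 0.0, 3.8]
position: [0.498, 0.2212, 0.0195]
contact_force: [-1.9, 0.1, 4.6]
position: [0.4981, 0.2213, 0.019]
contact_force: [-3.6, -0.5, 8.8]
```

A slope of about 0.4 N/mm followed by a jump near 4.5 N means this leaf is on its stop, and it looks soft. I'll hold, then retreat.

```bash
python3 -m pendant '[[0,0,0,0,0,0],[0,0,0,0,0,0],[0,0,0,0,0,0],[0,0,0,0,0,0]]' | egrep 'posi|ct_f'
python3 -m pendant '[[0,0,-0.01,0,0,0],[0,0,-0.02,0,0,0],[0,0,-0.03,0,0,0],[0,0,-0.03,0,0,0],[0,0,-0.03,0,0,0]]' | egrep 'posi|ct_f'
python3 -c "
from h import *
go(pad(0)-.006*UX-[0,0,.014])"
```

```text
position: [0.498, 0.2212, 0.019]
contact_force: [-3.0, -1.5, 9.3]
position: [0.4989, 0.2214, 0.0495]
contact_force: [-0.4, -0.2, -0.2]
shift [ 0.0011 -0.0737 -0.0009] rot [ 0.04  0.11 -0.02]
```

Next is the middle pocket: move sideways with the tips about 20 mm above the pads, then down to just above contact.

```bash
python3 -m pendant '[[0,-0.03,0,0,0,0],[0,-0.06,0,0,0,0],[0,-0.074,0,0,0,0],[0,-0.074,0,0,0,0],[0,-0.074,0,0,0,0],[0,-0.074,0.006,0,0,0],[0,-0.074,0.012,0,0,0],[0,-0.074,0.015,0,0,0],[0,-0.074,0.015,0,0,0],[0,-0.074,0.015,0,0,0]]' | egrep 'posi|ct_f'
python3 -c "
from h import *
go(pad(0)-.006*UX-[0,0,.034])"
python3 -m pendant '[[0,0,0.003,0,0,0],[0,0,0.003,0,0,0],[0,0,0.003,0,0,0],[0,0,0.003,0,0,0]]' | egrep 'posi|ct_f'
python3 -c "
from h import *
st();go(pad(0)-.006*UX-[0,0,.034])"
```

```text
position: [0.5049, 0.1481, 0.033]
contact_force: [-0.8, 0.7, 0.5]
shift [-0.0001 -0.0001  0.0026] rot [-0.01 -0.06  0.05]
position: [0.5054, 0.1475, 0.0306]
contact_force: [-0.7, 0.1, 0.3]
7.6 [0.5054 0.1475 0.0306] F [-0.67  0.1   0.31] w 0.0004 g 0.0
shift [0.0004 0.0005 0.0002] rot [ 0.    0.01 -0.02]
```

```bash
python3 -m pendant '[[0,0,0.004,0,0,0],[0,0,0.004,0,0,0],[0,0,0.004,0,0,0]]' | egrep 'posi|ct_f'
python3 -m pendant '[[0,0,0.002,0,0,0],[0,0,0.002,0,0,0],[0,0,0.002,0,0,0]]' | egrep 'posi|ct_f'
python3 -m pendant '[[0,0,0.002,0,0,0],[0,0,0.002,0,0,0],[0,0,0.002,0,0,0]]' | egrep 'posi|ct_f'
```

```text
position: [0.5055, 0.1476, 0.0266]
contact_force: [0.2, -0.9, 2.5]
position: [0.5052, 0.1476, 0.0246]
contact_force: [-1.7, 0.7, 4.8]
position: [0.5049, 0.1476, 0.0226]
contact_force: [-3.2, -0.3, 6.6]
```

```bash
python3 -m pendant '[[0,0,0.002,0,0,0],[0,0,0.002,0,0,0],[0,0,0.002,0,0,0]]' | egrep 'posi|ct_f'
python3 -m pendant '[[0,0,0.001,0,0,0],[0,0,0.001,0,0,0],[0,0,0.001,0,0,0]]' | egrep 'posi|ct_f'
```

```text
position: [0.5047, 0.1475, 0.0207]
contact_force: [-3.1, -0.6, 8.5]
position: [0.5045, 0.1475, 0.0198]
contact_force: [-3.8, -0.9, 8.0]
```

```bash
python3 -m pendant '[[0,0,0.0007,0,0,0],[0,0,0.0007,0,0,0],[0,0,0.0007,0,0,0]]' | egrep 'posi|ct_f'
python3 -m pendant '[[0,0,0,0,0,0],[0,0,0,0,0,0],[0,0,0,0,0,0]]' | egrep 'posi|ct_f'
```

```text
position: [0.5045, 0.1475, 0.0192]
contact_force: [-5.0, -0.5, 9.8]
position: [0.5045, 0.1475, 0.0192]
contact_force: [-5.1, -0.6, 9.6]
```

```bash
python3 -m pendant '[[0,0,0.0004,0,0,0],[0,0,0.0004,0,0,0],[0,0,0.0004,0,0,0],[0,0,0.0004,0,0,0]]' | egrep 'posi|ct_f'
```

```text
position: [0.5045, 0.1475, 0.019]
contact_force: [-5.4, 0.1, 11.9]
```

It's on the stop (11 N/mm), so this leaf is sound. I'll hold briefly, retreat, and go on to the right-hand end.

```bash
python3 -m pendant '[[0,0,0,0,0,0],[0,0,0,0,0,0],[0,0,-0.01,0,0,0],[0,0,-0.02,0,0,0],[0,0,-0.03,0,0,0],[0,0,-0.03,0,0,0]]' | egrep 'posi|ct_f'
python3 -m pendant '[[0,-0.03,0,0,0,0],[0,-0.06,0,0,0,0],[0,-0.074,0,0,0,0],[0,-0.074,0,0,0,0],[0,-0.074,0,0,0,0],[0,-0.074,0.006,0,0,0],[0,-0.074,0.012,0,0,0],[0,-0.074,0.016,0,0,0],[0,-0.074,0.016,0,0,0],[0,-0.074,0.016,0,0,0]]' | egrep 'posi|ct_f'
python3 -c "
from h import *
st();go(pad(-1)-.006*UX-[0,0,.034])"
```

```text
position: [0.5067, 0.1479, 0.0505]
contact_force: [0.1, -0.6, -0.6]
position: [0.512, 0.0745, 0.0318]
contact_force: [0.2, 0.4, 0.6]
11.0167 [0.512  0.0745 0.0318] F [0.2  0.41 0.65] w 0.0005 g 0.0
shift [-0.0001 -0.0001  0.0014] rot [-0.   -0.06  0.05]
```

```bash
python3 -m pendant '[[0,0,0.004,0,0,0],[0,0,0.004,0,0,0],[0,0,0.004,0,0,0]]' | egrep 'posi|ct_f'
python3 -m pendant '[[0,0,0.003,0,0,0],[0,0,0.003,0,0,0],[0,0,0.003,0,0,0]]' | egrep 'posi|ct_f'
python3 -m pendant '[[0,0,0.002,0,0,0],[0,0,0.002,0,0,0],[0,0,0.002,0,0,0]]' | egrep 'posi|ct_f'
```

```text
position: [0.5127, 0.0741, 0.0284]
contact_force: [-0.6, -0.0, 0.8]
position: [0.5125, 0.074, 0.0255]
contact_force: [-0.8, 0.4, 3.2]
position: [0.5123, 0.0739, 0.0235]
contact_force: [-1.0, 0.7, 4.7]
```

```bash
python3 -m pendant '[[0,0,0.002,0,0,0],[0,0,0.002,0,0,0],[0,0,0.002,0,0,0]]' | egrep 'posi|ct_f'
python3 -m pendant '[[0,0,0.0015,0,0,0],[0,0,0.0015,0,0,0],[0,0,0.0015,0,0,0]]' | egrep 'posi|ct_f'
```

```text
position: [0.5121, 0.0739, 0.0215]
contact_force: [-2.9, 0.1, 7.5]
position: [0.5119, 0.0738, 0.0201]
contact_force: [-3.9, 0.3, 9.1]
```

```bash
python3 -m pendant '[[0,0,0.0006,0,0,0],[0,0,0.0006,0,0,0],[0,0,0.0006,0,0,0]]' | egrep 'posi|ct_f'
```

```text
position: [0.5119, 0.0738, 0.0196]
contact_force: [-3.7, 0.2, 8.2]
```

```bash
python3 -m pendant '[[0,0,0.0006,0,0,0],[0,0,0.0006,0,0,0],[0,0,0.0006,0,0,0],[0,0,0.0006,0,0,0]]' | egrep 'posi|ct_f'
```

```text
position: [0.5118, 0.0738, 0.0191]
contact_force: [-5.3, 0.4, 10.2]
```

```bash
python3 -m pendant '[[0,0,0.0004,0,0,0],[0,0,0.0004,0,0,0],[0,0,0.0004,0,0,0],[0,0,0.0004,0,0,0],[0,0,0.0004,0,0,0]]' | egrep 'posi|ct_f'
```

```text
position: [0.5118, 0.0738, 0.0189]
contact_force: [-6.6, -0.5, 13.4]
```

All three are pressed: the left is soft at 0.4 N/mm, the middle and right are sound at 1 N/mm. I'll retreat, open the gripper and go above the left unit.

```bash
python3 -m pendant '[[0,0,0,0,0,0],[0,0,-0.02,0,0,0],[0,0,-0.04,0,0,0],[0,0,-0.06,0,0,0],[0,0,-0.06,0,0,0],[0,0,-0.06,0,0,0]]' | egrep 'posi|ct_f'
python3 -c "
from h import *
go(unit(1)+[0,0,.075])"
python3 -m pendant '[[-0.03,0.04,0,0,0,0],[-0.03,0.08,0,0,0,0],[-0.03,0.12,0,0,0,0],[-0.03,0.148,0,0,0,0],[-0.03,0.148,0,0,0,0],[-0.03,0.148,0,0,0,0],[-0.03,0.148,0,0,0,0]]' 0.05 | egrep 'posi|width'
python3 - <<'E'
from h import *
go(unit(1)+[0,0,.04]); d=grab('wrist'); cv2.imwrite('pics/w5.png',d['color'][150:300,155:355,::-1].repeat(4,0).repeat(4,1))
st(); d=grab('scene');P=cloud(d)
c=d['color'].astype(int); m=(c.max(-1)<110)&(c[...,0]>c[...,2]+18)&(c[...,1]<c[...,2]+8)&(P[...,2]>.07)&(P[...,0]<.57)&(P[...,0]>.5)&(P[...,1]>.16)&(P[...,1]<.29)
for lo,hi in((.16,.225),(.225,.29)):
    q=P[m&(P[...,1]>lo)&(P[...,1]<hi)]; print(len(q),np.sort(q[:,2])[[2,5,10]],q[q[:,2]<q[:,2].min()+.03].mean(0))
E
```

```text
position: [0.5134, 0.0739, 0.079]
contact_force: [-0.8, -0.2, 0.1]
shift [-0.0358  0.1485  0.0041] rot [ 0.01  0.14 -0.02]
position: [0.5274, 0.223, 0.077]
width: 0.0438
shift [-0.0074  0.0016  0.037 ] rot [-0.08 -0.1  -0.01]
14.4 [0.5278 0.2222 0.0773] F [-0.96 -1.1   0.36] w 0.0472 g 0.0
248 [0.13104204 0.13357979 0.1444209 ] [0.54135647 0.19296443 0.13709421]
132 [0.12019514 0.12640434 0.13399719] [0.53572317 0.250277   0.13224448]
```

View pics/w5.png

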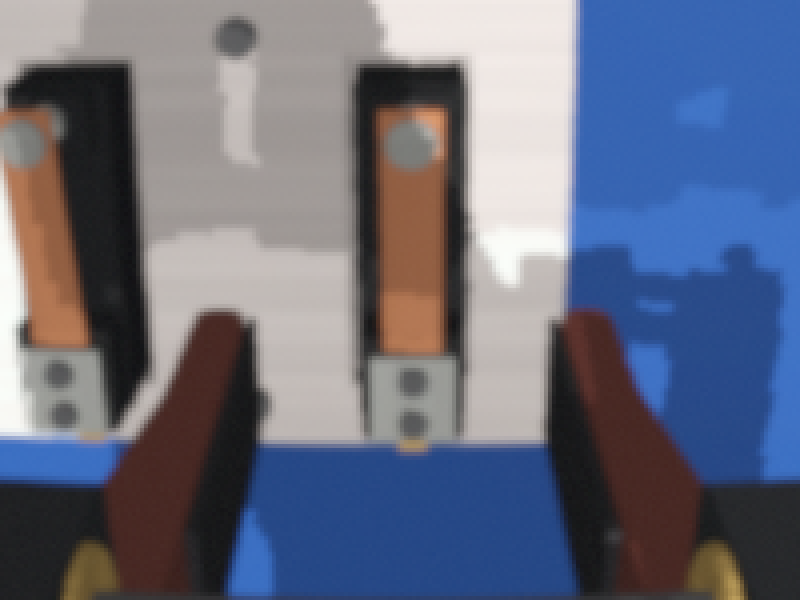

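The left unit is clear between the open fingers at (411,250). I'll fine-align and go down with the tips either side, still open.

```bash
python3 -m pendant '[[-0.006,0.0005,0.01,0,0,0],[-0.006,0.0005,0.03,0,0,0],[-0.006,0.0005,0.05,0,0,0],[-0.006,0.0005,0.065,0,0,0],[-0.006,0.0005,0.065,0,0,0],[-0.006,0.0005,0.065,0,0,0],[-0.006,0.0005,0.065,0,0,0]]' | egrep 'posi|ct_f|width'
python3 - <<'E'
from h import *
go(unit(1)-[0,0,.008]); d=grab('scene');P=cloud(d)
cv2.imwrite('pics/s6.png',cv2.resize(d['color'][150:240,265:385,::-1],(800,600),interpolation=cv2.INTER_CUBIC))
st()
E
```

```text
position: [0.5347, 0.2247, 0.0138]
contact_force: [0.6, -0.7, 0.1]
width: 0.05
shift [0.0001 0.0005 0.0218] rot [ 0.01  0.04 -0.08]
15.0833 [0.5349 0.225  0.0142] F [0.54 0.36 0.6 ] w 0.05 g 0.0
```

View pics/s6.png

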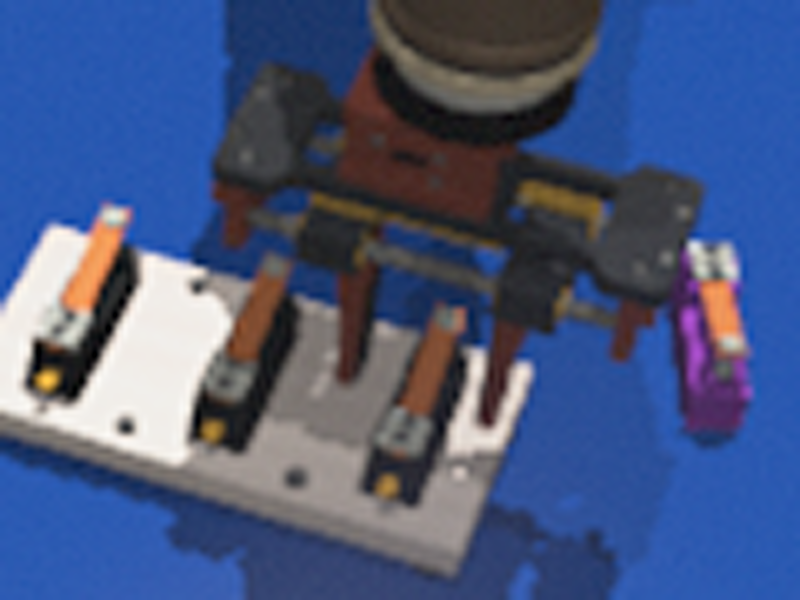

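The scene shows the fingers straddling the soft unit, tips at (345,380) and (487,422), with neighbours clear. I'll go down the last 21 mm.

```bash
python3 -m pendant '[[0,0,0.007,0,0,0],[0,0,0.014,0,0,0],[0,0,0.019,0,0,0],[0,0,0.021,0,0,0],[0,0,0.021,0,0,0],[0,0,0.021,0,0,0]]' | egrep 'posi|ct_f|width'
python3 -c "
from h import *
go(unit(1)-[0,0,.008])"
python3 -m pendant '[[0,0,0,0,0,0],[0,0,0,0,0,0],[0,0,0,0,0,0],[0,0,0,0,0,0],[0,0,0,0,0,0],[0,0,0,0,0,0],[0,0,0,0,0,0],[0,0,0,0,0,0]]' 0.0
```

```text
position: [0.5338, 0.2251, -0.0078]
contact_force: [0.2, 0.5, -0.1]
width: 0.0501
shift [-0.0008  0.      0.0002] rot [-0.01 -0.02 -0.01]
time_s: 16.25
position: [0.534, 0.2253, -0.0075]
tcp_rot: [[-0.995, -0.097, 0.0], [-0.097, 0.995, 0.0], [-0.0, 0.0, -1.0]]
contact_force: [-1.0, 0.1, 1.3]
width: 0.0237
grasp_force: 30.0
```

```bash
python3 -m pendant '[[0,0,-0.005,0,0,0],[0,0,-0.01,0,0,0],[0,0,-0.02,0,0,0],[0,0,-0.04,0,0,0],[0,0,-0.06,0,0,0],[0,0,-0.08,0,0,0],[0,0,-0.1,0,0,0],[0,0,-0.1,0,0,0],[0,0,-0.1,0,0,0]]'  | egrep 'posi|ct_f|width|grasp'
python3 -c "
from h import *
go([.528,-.18,.092])"
python3 -m pendant '[[0.003,-0.03,0,0,0,0],[0.007,-0.065,0,0,0,0],[0.012,-0.1,0,0,0,0],[0.016,-0.135,0,0,0,0],[0.02,-0.17,0,0,0,0],[0.024,-0.205,0,0,0,0],[0.028,-0.24,0,0,0,0],[0.032,-0.275,0,0,0,0],[0.036,-0.31,0,0,0,0],[0.04,-0.345,0,0,0,0]]'  | egrep 'posi|ct_f|width|grasp'
python3 -m pendant '[[0.003,-0.03,0,0,0,0],[0.0055,-0.05,0,0,0,0],[0.0055,-0.0575,0,0,0,0],[0.0055,-0.0575,0,0,0,0],[0.0055,-0.0575,0,0,0,0],[0.0055,-0.0575,0,0,0,0]]'  | egrep 'posi|ct_f|width|grasp'
python3 - <<'E'
from h import *
st(); go([.528,-.18,-.018]); d=grab('scene')
cv2.imwrite('pics/s7.png',cv2.resize(d['color'],(800,600))[:,:,::-1])
E
```

```text
position: [0.5347, 0.2256, 0.0939]
contact_force: [-0.9, -0.5, -2.1]
width: 0.0238
grasp_force: 30.0
shift [ 0.0461 -0.403   0.0013] rot [ 0.07  0.16 -0.02]
position: [0.5264, -0.1236, 0.0912]
contact_force: [0.6, 0.2, -0.2]
width: 0.0238
grasp_force: 30.0
position: [0.5278, -0.1775, 0.0918]
contact_force: [-0.4, -0.2, -0.4]
width: 0.0236
grasp_force: 30.0
18.3333 [ 0.5278 -0.1775  0.0918] F [-0.44 -0.16 -0.38] w 0.0236 g 29.98911291360855
shift [ 0.     -0.0027  0.1098] rot [ 0.08 -0.04  0.12]
```

View pics/s7.png

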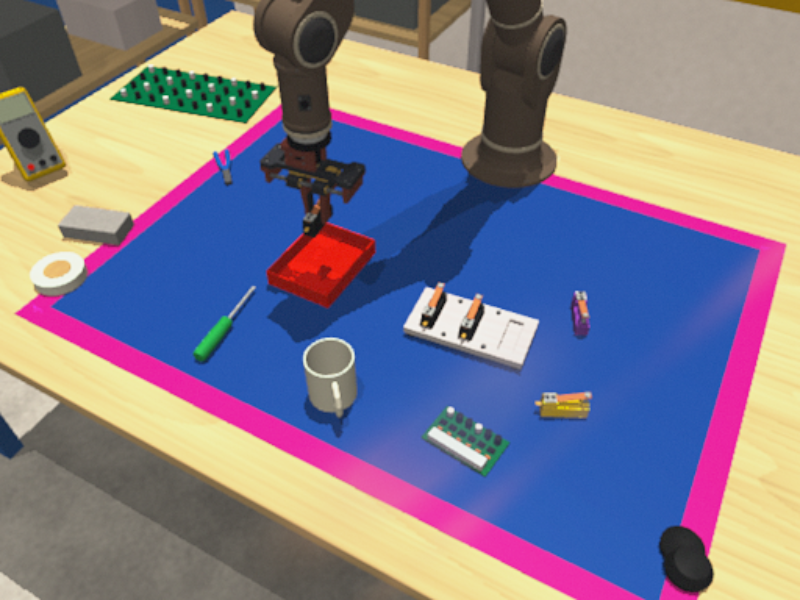

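The soft unit is held above the tray at (312,220). The left pocket is empty, the two sound units are still seated at (434,305) and (470,317), and everything else is where it was. Now I lower it.

```bash
python3 -m pendant '[[0,0,0.02,0,0,0],[0,0,0.045,0,0,0],[0,0,0.07,0,0,0],[0,0,0.09,0,0,0],[0,0,0.1,0,0,0],[0,0,0.104,0,0,0],[0,0,0.105,0,0,0],[0,0,0.105,0,0,0],[0,0,0.105,0,0,0]]'  | egrep 'posi|ct_f|width|grasp'
python3 -m pendant '[[0,0,0.001,0,0,0],[0,0,0.002,0,0,0],[0,0,0.003,0,0,0],[0,0,0.003,0,0,0],[0,0,0.003,0,0,0]]'  | egrep 'posi|ct_f|width|grasp'
python3 -m pendant '[[0,0,0.001,0,0,0],[0,0,0.001,0,0,0],[0,0,0.001,0,0,0]]'  | egrep 'posi|ct_f|width|grasp'
```

```text
position: [0.5287, -0.1799, -0.0115]
contact_force: [0.2, -0.1, -0.4]
width: 0.0233
grasp_force: 30.0
position: [0.5278, -0.1799, -0.0156]
contact_force: [-0.2, -0.6, -0.8]
width: 0.0236
grasp_force: 30.0
position: [0.5277, -0.1798, -0.0168]
contact_force: [0.1, 0.6, -0.9]
width: 0.0236
grasp_force: 30.0
```

```bash
python3 -m pendant '[[0,0,0.001,0,0,0],[0,0,0.001,0,0,0],[0,0,0.001,0,0,0]]'  | egrep 'posi|ct_f'
python3 -m pendant '[[0,0,0.001,0,0,0],[0,0,0.001,0,0,0],[0,0,0.001,0,0,0]]'  | egrep 'posi|ct_f'
```

```text
position: [0.5277, -0.1798, -0.0178]
contact_force: [0.1, -0.0, -0.9]
position: [0.5277, -0.1798, -0.0187]
contact_force: [-0.2, 0.6, -1.9]
```

```bash
python3 -m pendant '[[0,0,0.0007,0,0,0],[0,0,0.0007,0,0,0],[0,0,0.0007,0,0,0]]'  | egrep 'posi|ct_f'
python3 -m pendant '[[0,0,0.0007,0,0,0],[0,0,0.0007,0,0,0],[0,0,0.0007,0,0,0]]'  | egrep 'posi|ct_f'
```

```text
position: [0.5278, -0.1798, -0.0194]
contact_force: [-1.4, -0.2, -1.1]
position: [0.5278, -0.1798, -0.0194]
contact_force: [-2.0, 0.4, 6.7]
```

The unit has touched the tray floor. I'll open the gripper, withdraw and check.

```bash
python3 -m pendant '[[0,0,0,0,0,0],[0,0,0,0,0,0],[0,0,0,0,0,0],[0,0,0,0,0,0],[0,0,0,0,0,0],[0,0,0,0,0,0]]' 0.06 | egrep 'posi|ct_f|width'
python3 -m pendant '[[0,0,-0.01,0,0,0],[0,0,-0.03,0,0,0],[0,0,-0.06,0,0,0],[0,0,-0.09,0,0,0],[0,0,-0.12,0,0,0],[0,0,-0.15,0,0,0],[0,0,-0.15,0,0,0],[0,0,-0.15,0,0,0],[0,0,-0.15,0,0,0]]'  | egrep 'posi|ct_f|width'
python3 - <<'E'
from h import *
st(); d=grab('wrist'); w=d['color']; s=grab('scene')['color']
a=cv2.resize(w,(400,300)); b=cv2.resize(s[140:290,170:370],(400,300))
cv2.imwrite('pics/end.png',np.hstack([a,b])[:,:,::-1])
E
```

```text
position: [0.5277, -0.1798, -0.0202]
contact_force: [-0.2, 0.5, 0.5]
width: 0.0587
position: [0.5275, -0.1797, 0.13]
contact_force: [-0.1, 0.3, -0.8]
width: 0.0598
22.05 [ 0.5275 -0.1797  0.13  ] F [-0.11  0.35 -0.78] w 0.0598 g 0.0
```

View pics/end.png

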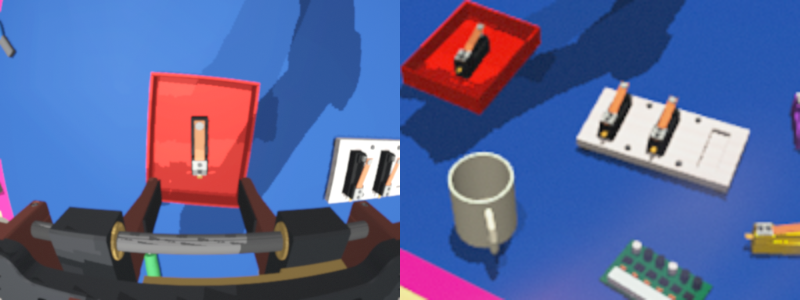

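The unit stands upright in the middle of the tray ((200,147) in the left half, (472,50) in the right half). Both sound units are seated and the gripper is clear.

```bash
python3 -c "
from plant import hand_in
print(hand_in())"
```

```text
the job is handed in; nothing more can be done
None
```

The left (+y) unit had the soft leaf (about 0.4 N/mm, against about 1 N/mm for the other two) and now stands upright in the red reject tray; the two sound units are still seated, and the job is handed in at about 22 s with no verdict returned.

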